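# Fetch the die carrier from its deep well with the T-bar picker

## Task

Take the spring-loaded T-bar picker from its stand, feel gently with it for the slot in the plate of the die carrier at the bottom of its deep well, push the bar through, turn it under the plate and draw the carrier out with the picker. Set the carrier down softly, upright, in the empty white tub near the rack, free the picker and hang it back upright in its stand. Never press the picker hard on anything, do not touch the carrier with the gripper, and leave the other things where they are.

Things in the scene. Friction and masses are not known exactly. Their poses are not given: they have to be found in the camera images.
- picker_grip (a point): Middle of the picker's black square handle (24 x 24 mm, 60 mm tall, upright at the start, whole picker 0.21 kg). z points up along the tool; x and y are square to the handle's faces. The T-bar at the tool's lower end lies along this x axis, its centre line 162 mm below this point.
- picker_flange (a point): Centre of the underside of the picker's aluminium flange (62 mm across, 6 mm thick), 36 mm below picker_grip, same axes. From it a straight 8 mm shank runs down to a round cross-bar, 28 mm long, 8 mm thick, round ends, centre line 126 mm below. The shank is sprung: pushed from below it slides up at most 10 mm (3 N to start, 9 N at the end), then is hard. Pulled, it is rigid.
- stand_seat (a point): Centre of the top face of the fixed grey sheet-metal stand in which the picker hangs: top plate 100 x 96 mm, 145 mm above the table, with a 40 x 40 mm square hole, sides along this x and y. The T-bar passes down through it and the picker's flange rests on the plate. Below it is open to a floor 139 mm down.
- rack: Fixed dark steel rack: base plate 100 x 190 x 5 mm with two upright round wells, inside diameter 56 mm, wall 4 mm, mouths 115 mm and floors 5 mm above the table. Origin on the table under the centre; the wells' axes lie at +45 and -45 mm along its y. One well holds the carrier, the other a plain ring, at random.
- carrier_mid (a point): Centre, half-way up, of the loose steel die carrier: a round cup 50 mm across, 46 mm tall, 0.3 to 0.7 kg, grooved sides, standing upright (z up) on the well's floor up to a few mm off the well's axis. Its open top is 38 mm across. Recessed in it is a slotted plate (see carrier_plate).
- carrier_plate (a point): Point on the carrier's axis at its slotted plate's upper face, 13 mm above carrier_mid, 10 mm below the rim; axes of the cup. The plate is 4 mm thick; its slot, 10 mm wide, runs across the whole cup through this point. The plate turns stiffly (0.06 N m) and was left at an unmeasured angle: the slot lies 0.25 to 1.45 rad anticlockwise (seen from above) from this x axis, to be felt.
- carrier_base (a point): Centre of the carrier's underside, 23 mm below carrier_mid. Inside, from 6 to 32 mm above it, is a hollow 38 mm across under the plate, where the bar turns freely. A bar pressed lightly on the plate and turned drops into the slot when lined up; pushed through and turned 1 rad or more from the slot it lifts the carrier by the plate; turned back in line it comes out.
- tub: Fixed empty round white plastic tub, outside diameter 96 mm, inside about 88 mm, 30 mm tall, floor 3 mm thick; the carrier belongs here. Origin under its centre on the table.
- die_ring_mid (a point): Centre, half-way up, of a plain loose steel ring (50 mm across, 24 mm bore, 40 mm tall) in the other well. Leave it alone.
- jar: Clear jar, 60 mm across, 80 mm tall, on the table; origin at its underside. Leave it alone.
- fitting: Brass hose fitting, 32 mm across, 45 mm tall, on the table; origin at its underside. Leave it alone.
- wrench: Steel wrench 160 mm long lying on the table, along its x. Leave it alone.
Things that resemble listed ones, but are neither listed nor needed, are in the scene too. There is more than one size of the part that bears picker_grip; the job needs the smallest.

How it is judged:
By the outcome, as a careful person would: the job done as asked, in the order asked, and still so for the second after the job is handed in, with the robot touching nothing.
It also fails if it takes over 72 s, if anything falls off the work surface, if the arm or the gripper's body presses on something with over 40 N, if the wrist force passes 120 N, or if a joint passes its speed limit or range.

## Robot

A 6-joint arm with a two-finger parallel gripper is mounted at the origin on the work surface. World frame = base frame: x ahead of the robot, y to its left, z up, the work surface at z = 0. Lengths are in m, angles in rad, forces in N, time in s.
With the tool pointing down it reaches from about 0.3 to 0.85 m from the base axis. Payload 4.2 kg.
Tool frame: the origin (TCP) lies between the finger pads; the fingertips stand 17 mm ahead of it and the grasp point (between the pads) lies 2 mm behind it (env.finger_overhang is the distance from the TCP to the fingertips, in m); z points along the fingers, y is the direction in which the jaws open and shut (so a half turn about z gives the same grasp; the last joint's range is limited). The gripper opens to 91 mm and grips with 3 to 60 N. Pads are 32 mm wide; open, the fingers measure 118 mm over their backs; the gripper's body (76 mm by 178 mm) begins 60 mm behind the grasp point.
Start: joints at [1.28, 0.32, 1.565, -0, 1.257, -0.02], TCP at [0.154, 0.554, 0.231] pointing down, gripper open.
Joint ranges: [-3.11, 3.11], [-0.84, 2.01], [0.21, 2.61], [-1.34, 4.49], [0.05, 2.63], [-2.56, 2.56]. Speed limits (rad/s): [2.57, 2.57, 3.14, 3.14, 3.14, 3.14].

## Interface

Orientations are given as a unit quaternion [w, x, y, z].
In Python, from rig import env, vision, ticket gives the robot as it stands.
- The arm moves only by the tool jog_arm, never from a script. Its argument "moves" is text: rows parted by semicolons, each of 6 numbers parted by spaces: the shift along the tool's x, y, z in m, then the turn, a rotation vector about the tool's x, y, z in degrees. In form: x y z rx ry rz; .... A call has 1 to 20 rows; each row shifts and turns the commanded pose from where the row before left it, along the tool's axes as they then stand; what a row does not reach is not made up. A row lasts 1/8 s, in which the tool goes at most 62.5 mm and 10.7 degrees, less where a joint would pass 70% of its speed; a pose out of reach is approached as far as the arm can. A call with a gripper value outside its range is refused whole. "jaw" is the opening, from -1 (shut) to 1 (fully open), set as the call begins (left out, the last holds). The fingers move at their own pace and stop on an object; "grip_force" is the grip in N (left out, the last holds). Time passes only in rows, so rows that do not move let the fingers close. It gives the time, the measured TCP pose, the force and the opening at its end, in the units of the state.
- env.get_state(): the state, without advancing time (a new reading comes with each control period).
- vision.grab_frame(name): name is "scene" or "top" or "wrist"; returns a dict with "image" (420x560x3 uint8, red, green, blue), "vfov" (degrees; the focal length in pixels is half the picture's height over the tangent of half this angle, whatever the lens; pixels are square), "cx", "cy" (the principal point, pixels), "k1" (the pictures are not rectified: a ray, as slopes to the right and down, at radius r is drawn at 1 + k1 r^2 times it, then the intrinsics apply), "rvec" (rotation vector, rad) and "tvec" (3), from world to camera coordinates, as OpenCV has them; the wrist camera has in their place "mount" (4x4, takes a point from camera to tool coordinates, whose origin is the TCP and whose axes are the flange's). Camera axes: x right, y down, z forward; pixel columns grow to the right and rows downward; lengths in m; the calibration is good to about 2 mm. A picture is of the moment at which its call begins: read the wrist's pose just before it. There is no depth.
- ticket.finish_job(): hands the job in, once; it reports no verdict.
The state is a dict: "t": time; "joint_pos": joint angles; "joint_vel": joint speeds; "joint_efforts": joint torques, N m; "tool_pos": TCP position; "orientation": TCP orientation; "wrist_force": force on the tool from outside, world axes, zero at the start; "wrist_torque": the same for the moment, N m; "width": opening from 0.0 (shut) to 1.0 (fully open).
Only numpy, scipy, OpenCV 4.12 (cv2) and the standard library are available. Lean on these libraries where they do the work, as an engineer would, in place of code of your own. Each camera call takes 0.05 s, during which the arm holds its last target.

## Working session

There is one attempt and no reset: what is moved stays moved. The work goes in short steps, Python scripts to look and compute and a tool call to move; the robot and the scene stay as the last step left them, time stands still between calls to the robot, and variables do not carry over. Pictures are saved under pics/ and viewed, and the job is handed in when it is done.

Besides the shell and the picture viewer there is one more tool, called after ">>>" as name(argument=value, ...), one argument or row to a line, values as JSON. jog_arm: Moves the arm, as the interface text tells. Its arguments: {"type":"object","properties":{"moves":{"type":"string"},"jaw":{"type":"number"},"grip_force":{"type":"number"}},"required":["moves"]}

```bash
ls; mkdir -p pics; cat > h.py <<'E'
import numpy as np, cv2
from rig import env, vision, ticket
from scipy.spatial.transform import Rotation as R
def q2R(q): return R.from_quat([q[1],q[2],q[3],q[0]]).as_matrix()
def grab(name,save=None):
    s=env.get_state()
    f=vision.grab_frame(name)
    if name=='wrist':
        T=np.eye(4);T[:3,:3]=q2R(s['orientation']);T[:3,3]=s['tool_pos']
        C=T@np.array(f['mount'])
        f['Rcw']=C[:3,:3]; f['o']=C[:3,3]
    else:
        Rm=cv2.Rodrigues(np.array(f['rvec'],float))[0]
        f['Rcw']=Rm.T; f['o']=-Rm.T@np.array(f['tvec'],float).ravel()
    h=f['image'].shape[0]
    f['F']=h/2/np.tan(np.radians(f['vfov'])/2)
    if save: cv2.imwrite('pics/'+save,f['image'][:,:,::-1])
    import pickle
    if save: pickle.dump(f,open('pics/'+save+'.pkl','wb'))
    return f
def load(save):
    import pickle
    return pickle.load(open('pics/'+save+'.pkl','rb'))
def ray(f,u,v):
    x=(u-f['cx'])/f['F'];y=(v-f['cy'])/f['F']
    a,b=x,y
    for _ in range(30):
        k=1+f['k1']*(a*a+b*b); a,b=x/k,y/k
    d=f['Rcw']@np.array([a,b,1.0]); return f['o'],d/np.linalg.norm(d)
def onz(f,u,v,z):
    o,d=ray(f,u,v); return o+d*(z-o[2])/d[2]
def proj(f,p):
    c=f['Rcw'].T@(np.array(p)-f['o']); a,b=c[0]/c[2],c[1]/c[2]
    k=1+f['k1']*(a*a+b*b); return np.array([f['cx']+f['F']*a*k,f['cy']+f['F']*b*k])
def tri(l):
    A=np.zeros((3,3));B=np.zeros(3)
    for f,u,v in l:
        o,d=ray(f,u,v);P=np.eye(3)-np.outer(d,d);A+=P;B+=P@o
    return np.linalg.solve(A,B)
E
python3 - <<'E'
from h import *
for n in ['scene','top','wrist']:
    f=grab(n,n+'0.png'); print(n,f['F'],f['cx'],f['cy'],f['k1'],f['o'].round(3),f['Rcw'][:,2].round(3))
s=env.get_state(); print({k:np.round(v,4) for k,v in s.items()}, env.finger_overhang)
E
```

```text
pics
scene 409.4347830502809 280.4269569287962 205.62028038641807 0.041109410919886714 [1.179 0.216 0.64 ] [-0.762 -0.235 -0.604]
top 412.0663116543825 282.0020328891082 209.69927467249624 -0.0425304554271906 [0.356 0.009 0.94 ] [ 0.199  0.009 -0.98 ]
wrist 317.1829761499343 281.520810736021 206.97997881291147 0.0031070189968423227 [0.091 0.571 0.385] [ 0.225 -0.063 -0.972]
{'t': np.float64(0.15), 'joint_pos': array([ 1.28  ,  0.3201,  1.5654, -0.    ,  1.2574, -0.02  ]), 'joint_vel': array([ 0.0001, -0.0025, -0.002 , -0.0022, -0.0008, -0.0003]), 'joint_efforts': array([ 1.10000e-03, -4.12774e+01, -2.32155e+01,  7.26000e-02,
        4.33000e-02, -1.00000e-04]), 'tool_pos': array([0.1537, 0.5537, 0.2303]), 'orientation': array([-1.000e-04,  1.350e-01,  9.908e-01, -6.000e-04]), 'wrist_force': array([ 0.2072, -0.2154, -0.0575]), 'wrist_torque': array([-0.0367, -0.0216,  0.0255]), 'width': np.float64(0.9982)} 0.017
```

View pics/scene0.png

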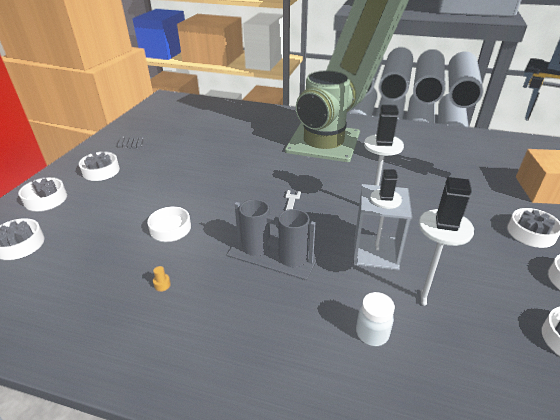

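View pics/top0.png

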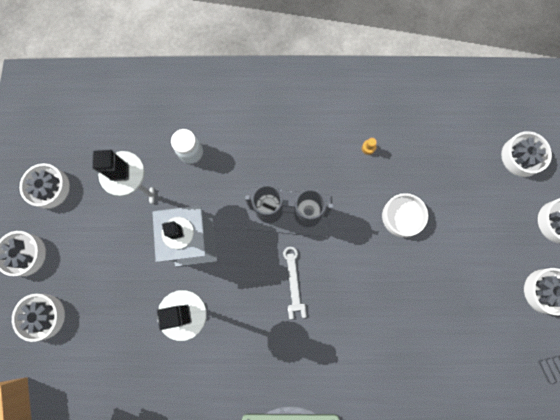

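View pics/wrist0.png

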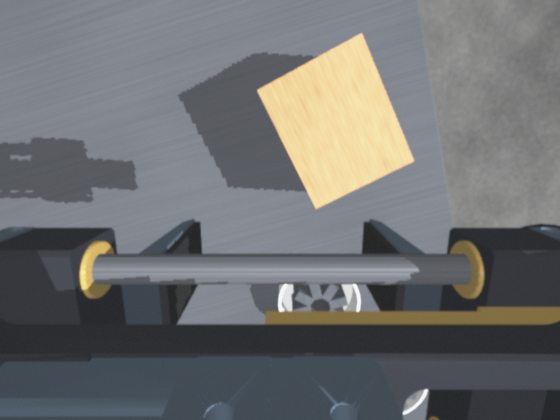

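Three black handles: top view (173,230) in the grey sheet-metal stand, and (110,165) and (172,316), both larger and on rod stands. The first looks like the smallest and sits in the described stand. I'll enlarge to confirm.

```bash
python3 - <<'E'
import cv2
t=cv2.imread('pics/top0.png'); s=cv2.imread('pics/scene0.png')
cv2.imwrite('pics/c1.png',cv2.resize(t[195:275,130:230],None,fx=7,fy=7,interpolation=cv2.INTER_CUBIC))
cv2.imwrite('pics/c2.png',cv2.resize(t[175:235,235:345],None,fx=7,fy=7,interpolation=cv2.INTER_CUBIC))
cv2.imwrite('pics/c3.png',cv2.resize(s[155:280,340:440],None,fx=4.5,fy=4.5,interpolation=cv2.INTER_CUBIC))
E
```

```text
(no output)
```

View pics/c1.png

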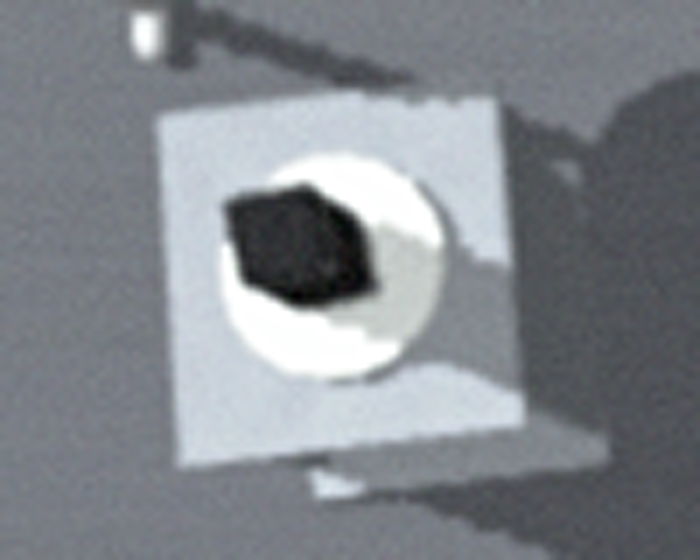

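View pics/c2.png

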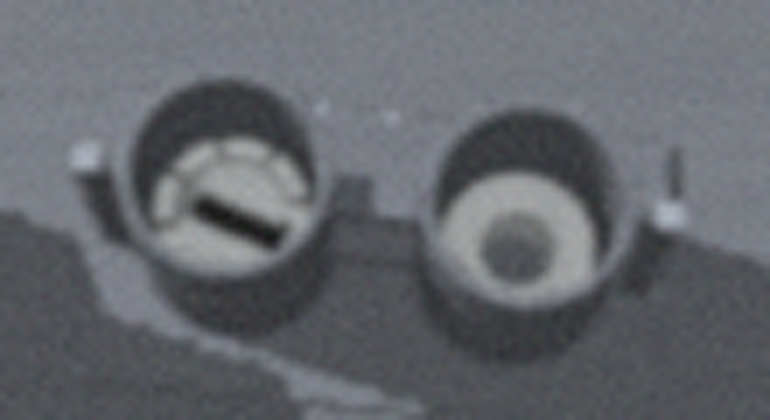

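View pics/c3.png

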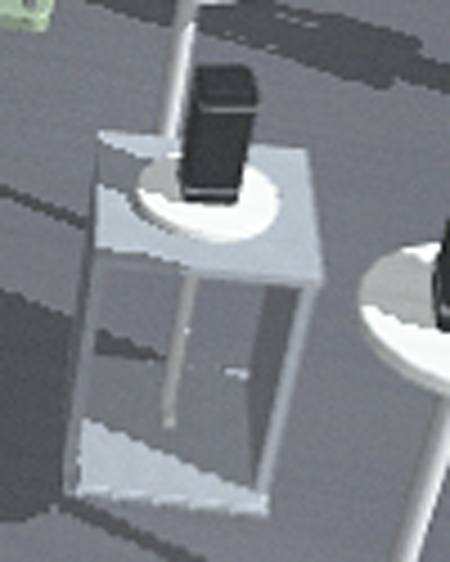

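The middle handle (top view ~(173,230), scene (388,185)) is the smallest one, and it's in the sheet stand. The carrier, with its slotted face, is in the left well in top view (267,205), and the ring is at (310,208). Next I'll measure.

```bash
python3 - <<'E'
from h import *
t=load('top0.png'); s=load('scene0.png')
# stand corners in crop c1 (7x, off 130,195)
c=lambda u,v,ox,oy,k:((u+.5)/k-.5+ox,(v+.5)/k-.5+oy)
P=[onz(t,*c(u,v,130,195,7),0.145) for u,v in [(158,115),(498,97),(524,422),(180,465)]]
for p in P: print('corner',p.round(4))
print('stand ctr',np.mean(P,0).round(4))
for i in range(4):
    d=P[(i+1)%4]-P[i]; print(np.linalg.norm(d).round(4),np.degrees(np.arctan2(d[1],d[0])).round(1))
# flange centre at top z .151: crop ellipse center
print('flange',onz(t,*c(332,266,130,195,7),0.151).round(4))
# handle top corners? top face
for u,v in [(228,203),(300,186),(368,232),(376,288),(306,306),(245,280)]: print('h',onz(t,*c(u,v,130,195,7),.211).round(4),onz(t,*c(u,v,130,195,7),.151).round(4))
# wells mouth
for u,v in [(217,180),(532,209)]: print('well',onz(t,*c(u,v,235,175,7),.115).round(4))
for n,(u,v) in {'big1':(120,173),'big2':(181,316)}.items(): print(n, [onz(t,u,v,z).round(3) for z in (.15,.2)])
for n,f,a,b in [('big1',None,(120,173),(447,227)),('big2',None,(181,316),(384,146))]:
    p=tri([(t,*a),(s,*b)]); print(n,'flange tri',p.round(3))
print('big tops',tri([(t,104,160),(s,457,187)]).round(3),tri([(t,165,318),(s,388,112)]).round(3))
print('tub',onz(t,406,215,.03).round(4),'jar',tri([(t,183,141),(s,378,302)]).round(3))
E
```

```text
corner [0.5138 0.2741 0.145 ]
corner [0.5192 0.1775 0.145 ]
corner [0.4277 0.1663 0.145 ]
corner [0.4152 0.2614 0.145 ]
stand ctr [0.469  0.2198 0.145 ]
0.0967 -86.8
0.0922 -173.0
0.0959 97.5
0.0994 7.3
flange [0.47   0.2204 0.151 ]
h [0.4776 0.2323 0.211 ] [0.4876 0.2506 0.151 ]
h [0.4821 0.2138 0.211 ] [0.4925 0.2307 0.151 ]
h [0.4702 0.1955 0.211 ] [0.4796 0.2109 0.151 ]
h [0.4557 0.1927 0.211 ] [0.4639 0.2078 0.151 ]
h [0.451  0.2105 0.211 ] [0.4588 0.2271 0.151 ]
h [0.4576 0.2266 0.211 ] [0.466  0.2445 0.151 ]
well [0.5429 0.0509 0.115 ]
well [ 0.5344 -0.0413  0.115 ]
big1 [array([0.591, 0.343, 0.15 ]), array([0.576, 0.322, 0.2  ])]
big2 [array([0.313, 0.205, 0.15 ]), array([0.315, 0.193, 0.2  ])]
big1 flange tri [0.58  0.329 0.185]
big2 flange tri [0.314 0.197 0.18 ]
big tops [0.579 0.325 0.266] [0.316 0.198 0.265]
tub [ 0.5292 -0.2611  0.03  ] jar [0.685 0.238 0.079]
```

```bash
python3 - <<'E'
from h import *
t=load('top0.png')
c=lambda u,v,ox,oy,k:((u+.5)/k-.5+ox,(v+.5)/k-.5+oy)
a=onz(t,*c(197,207,235,175,7),.041);b=onz(t,*c(285,241,235,175,7),.041)
print(a,b,np.linalg.norm(a-b),np.degrees(np.arctan2(*(b-a)[1::-1])))
w=load('wrist0.png'); M=np.array(w['mount']);print(M.round(3))
p=env.get_state()['tool_pos']; print(proj(w,p), proj(w,p-np.array([0,0,.1])))
# carrier rim top centre z=.051
print(onz(t,*c(232,208,235,175,7),.051))
E
```

```text
[0.55081546 0.06096706 0.041     ] [0.53982822 0.03280004 0.041     ] 0.030234096427388318 -111.30948514709343
[[-0.001 -0.972 -0.234  0.065]
 [ 1.    -0.001  0.001 -0.001]
 [-0.001 -0.234  0.972 -0.154]
 [ 0.     0.     0.     1.   ]]
[282.64659984 259.21458208] [282.31952946 211.57277291]
[0.54835398 0.04934119 0.051     ]
```

>>> jog_arm(
  moves="0 0 -0.02 0 0 10; 0 0 -0.02 0 0 10; 0 0 -0.02 0 0 10; 0 0 -0.02 0 0 10; 0 0 -0.02 0 0 10; 0 0 0 0 0 9.5; -0.0505 0.0272 0 0 0 0; -0.0505 0.0272 0 0 0 0; -0.0505 0.0272 0 0 0 0; -0.0505 0.0272 0 0 0 0; -0.0505 0.0272 0 0 0 0; -0.0505 0.0272 0 0 0 0; -0.0505 0.0272 0 0 0 0; -0.0505 0.0272 0 0 0 0; 0 0 0 0 0 0; 0 0 0 0 0 0",
  jaw=0.2,
)

```text
t: 2.15
tool_pos: [0.4681, 0.2202, 0.3306]
orientation: [-0.001, 0.609, 0.793, -0.0]
wrist_force: [-0.4, -0.1, 0.3]
width: 0.599
```

```bash
python3 - <<'E'
from h import *
s=env.get_state(); print(s['t'],s['tool_pos'],s['orientation'],s['joint_pos'],s['width'],s['wrist_force'])
f=grab('wrist','w1.png')
i=f['image'][:,:,::-1]; cv2.imwrite('pics/w1c.png',cv2.resize(i[100:300,180:380],None,fx=3,fy=3,interpolation=cv2.INTER_CUBIC))
E
```

```text
2.15 [0.46810425 0.22015655 0.33061345] [-5.58344213e-04  6.09081411e-01  7.93107471e-01 -2.49862493e-04] [4.16929178e-01 1.80386546e-01 1.50623534e+00 7.46329804e-04
 1.45594395e+00 1.55850970e-01] 0.5985038835746473 [-0.38221847 -0.05170386  0.26281596]
```

View pics/w1c.png

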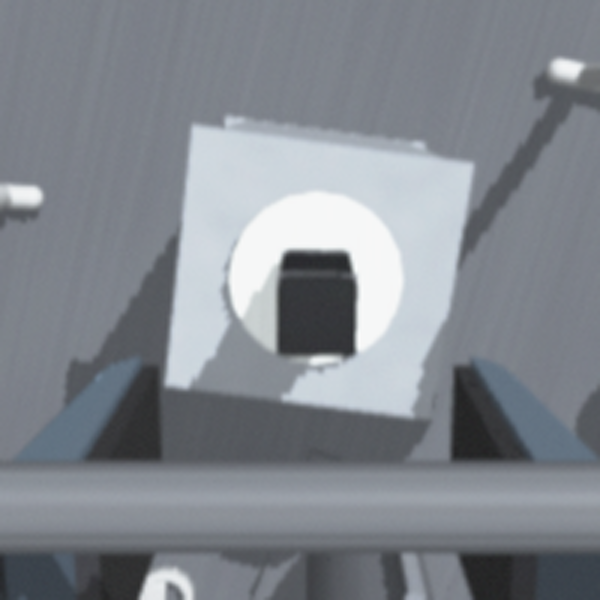

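View pics/w1.png

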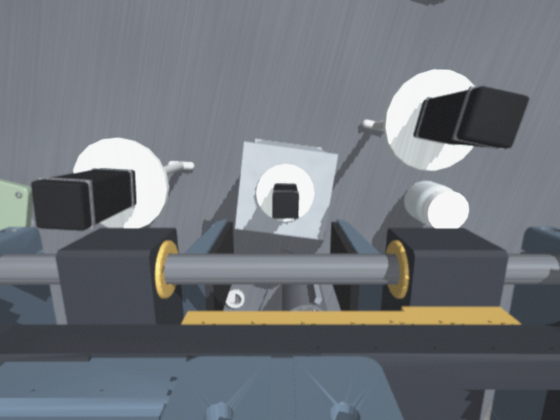

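```bash
python3 - <<'E'
from h import *
f=load('w1.png'); s=env.get_state(); Rm=q2R(s['orientation']); p0=s['tool_pos']
c=lambda u,v:((u+.5)/3-.5+180,(v+.5)/3-.5+100)
P=[onz(f,*c(u,v),.211) for u,v in [(279,273),(356,275),(356,355),(278,354)]]
for i in range(4):
    d=P[(i+1)%4]-P[i];print(np.linalg.norm(d).round(4),np.degrees(np.arctan2(d[1],d[0])).round(1))
m=np.mean(P,0);print('handle',m.round(4),'in tool',(Rm.T@(m-p0)).round(4))
m=onz(f,*c(316,276),.151);print('flange',m.round(4),(Rm.T@(m-p0)).round(4))
S=[onz(f,*c(u,v),.145) for u,v in [(192,125),(474,163),(428,418),(165,385)]]
print('stand',np.mean(S,0).round(4),[ (np.linalg.norm(S[(i+1)%4]-S[i]).round(4),np.degrees(np.arctan2(*(S[(i+1)%4]-S[i])[1::-1])).round(1)) for i in range(4)])
print('tool y yaw',np.degrees(np.arctan2(Rm[1,1],Rm[0,1])))
E
```

```text
0.0225 13.4
0.0243 -74.4
0.0233 -165.9
0.0246 103.8
handle [0.4711 0.2223 0.211 ] in tool [0.0007 0.0037 0.1198]
flange [0.4713 0.2227 0.151 ] [0.001  0.004  0.1798]
stand [0.4713 0.2212 0.145 ] [(np.float64(0.1001), np.float64(7.4)), (np.float64(0.0958), np.float64(-83.1)), (np.float64(0.0994), np.float64(-172.6)), (np.float64(0.0959), np.float64(97.3))]
tool y yaw 15.025205708667677
```

>>> jog_arm(
  moves="0.0007 0.0037 0.03 0 0 0.7; 0 0 0.04 0 0 0; 0 0 0.04 0 0 0; 0 0 0.03 0 0 0; 0 0 0.0116 0 0 0; 0 0 0 0 0 0",
)

```text
t: 2.95
tool_pos: [0.4714, 0.2224, 0.1794]
orientation: [-0.0, 0.613, 0.79, -0.0]
wrist_force: [0.9, 0.6, 1.2]
width: 0.598
```

>>> jog_arm(
  moves="0 0 0 0 0 0; 0 0 0 0 0 0; 0 0 0 0 0 0; 0 0 0 0 0 0; 0 0 0 0 0 0",
  jaw=-1,
  grip_force=40,
)

```text
t: 3.58
tool_pos: [0.4719, 0.2216, 0.1799]
orientation: [0.0, 0.614, 0.789, 0.0]
wrist_force: [-1.6, -0.3, 4.1]
width: 0.261
```

>>> jog_arm(
  moves="0 0 -0.005 0 0 0; 0 0 -0.01 0 0 0; 0 0 -0.02 0 0 0; 0 0 -0.03 0 0 0; 0 0 -0.03 0 0 0; 0 0 -0.03 0 0 0; 0 0 -0.02 0 0 0; 0 0 -0.01 0 0 0; 0 0 0 0 0 0; 0 0 0 0 0 0",
)

```text
t: 4.82
tool_pos: [0.4715, 0.2215, 0.3333]
orientation: [-0.001, 0.614, 0.79, -0.001]
wrist_force: [-0.1, 0.2, -2.7]
width: 0.26
```

```bash
python3 - <<'E'
from h import *
s=env.get_state(); print(s['wrist_force'],s['wrist_torque'],s['width'])
f=grab('scene','s2.png');cv2.imwrite('pics/s2c.png',cv2.resize(f['image'][90:290,320:470,::-1],None,fx=3.5,fy=3,interpolation=cv2.INTER_CUBIC))
t=grab('top','t2.png');cv2.imwrite('pics/t2c.png',cv2.resize(t['image'][150:250,130:330,::-1],None,fx=4,fy=4,interpolation=cv2.INTER_CUBIC))
E
```

```text
[-0.12134014  0.16684151 -2.71694343] [-0.08521377  0.0454224  -0.01017399] 0.2604900607879227
```

View pics/s2c.png

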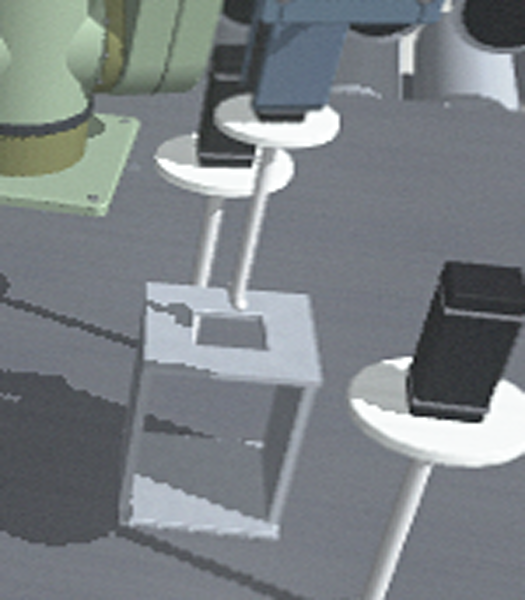

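View pics/t2c.png

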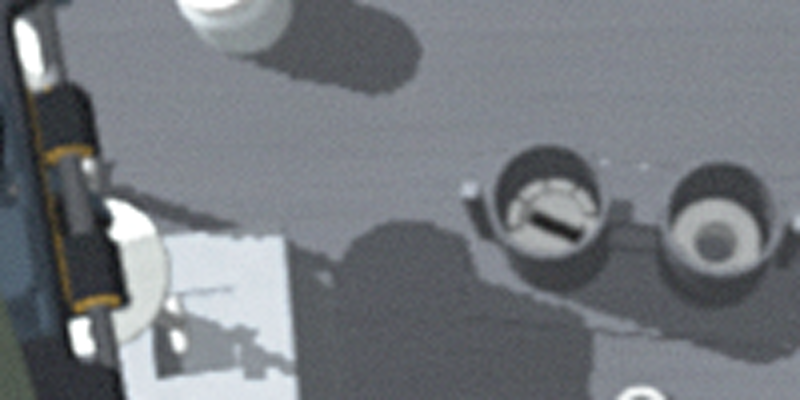

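```bash
python3 - <<'E'
from h import *
t=load('top0.png'); s=load('scene0.png')
print(tri([(t,247.5,197.3),(s,313,224)]),tri([(t,330.5,205.5),(s,313,224)]),tri([(t,247.5,197.3),(s,238,205)]),tri([(t,330.5,205.5),(s,238,205)]))
E
```

```text
[0.55000564 0.08959788 0.11016038] [0.52671564 0.0006921  0.09529941] [0.56805826 0.01720538 0.16204682] [ 0.53297884 -0.0809571   0.10913933]
```

>>> jog_arm(
  moves="-0.02 0.004 0.002 0 0 0; -0.04 0.004 0.004 0 0 0; -0.05 0.005 0.004 0 0 0; -0.05 0.005 0.004 0 0 0; -0.05 0.005 0.004 0 0 0; -0.028 0.004 0.002 0 0 0; -0.01 0.001 0 0 0 0; 0 0 0 0 0 0; 0 0 0 0 0 0; 0 0 0 0 0 0",
)

```text
t: 6.18
tool_pos: [0.5599, -0.0107, 0.3146]
orientation: [-0.0, 0.613, 0.79, 0.0]
wrist_force: [-1.2, -0.8, -1.3]
width: 0.263
```

```bash
python3 - <<'E'
from h import *
s=env.get_state(); print(s['tool_pos'],s['orientation'],s['wrist_force'],s['joint_pos'])
f=grab('wrist','w3.png');cv2.imwrite('pics/w3c.png',cv2.resize(f['image'][60:240,180:400,::-1],None,fx=3.5,fy=3.5,interpolation=cv2.INTER_CUBIC))
E
```

```text
[ 0.55991452 -0.01066326  0.3145709 ] [-4.94472778e-06  6.13104318e-01  7.90001933e-01  2.02681063e-04] [-1.17302309 -0.81746315 -1.29606315] [-3.97697195e-02  2.55768806e-01  1.44641852e+00  3.38540952e-04
  1.43917778e+00 -2.90642137e-01]
```

View pics/w3c.png

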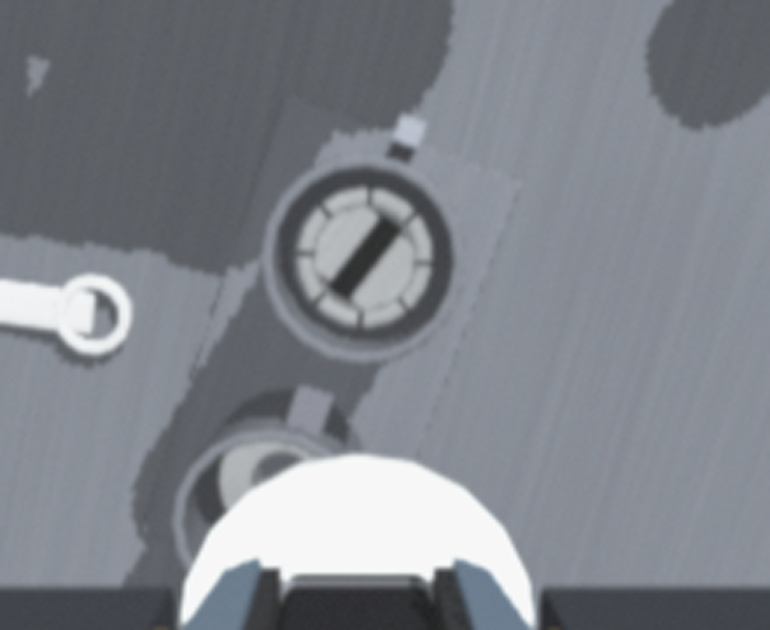

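View pics/w3.png

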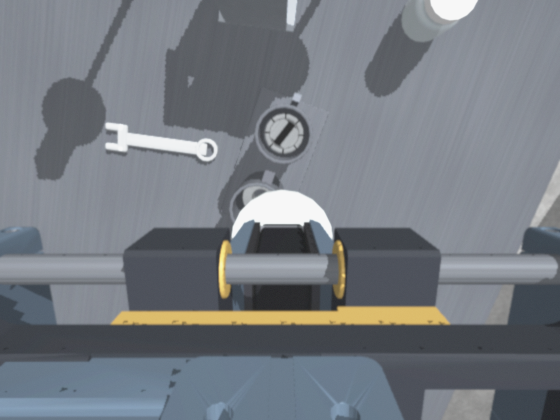

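Well mouth is at crop (358,258), the carrier face at (365,258) with eight rim grooves, and the dark slot runs (390,225) to (343,293). I'll compute the positions.

```bash
python3 - <<'E'
from h import *
f=load('w3.png'); s=env.get_state(); Rm=q2R(s['orientation']); p0=s['tool_pos']
g=cv2.cvtColor(f['image'],cv2.COLOR_RGB2GRAY)
K=8; ox,oy=255,105
cr=cv2.resize(g[oy:oy+60,ox:ox+60],None,fx=K,fy=K,interpolation=cv2.INTER_CUBIC)
up=lambda u,v:((u+.5)/K-.5+ox,(v+.5)/K-.5+oy)
c0=((366/3.5+180-ox)*K,(258/3.5+60-oy)*K)
m=(cr>120).astype(np.uint8)
n,l,st,ce=cv2.connectedComponentsWithStats(m)
lab=l[int(c0[1]-5*K),int(c0[0]-3*K)]; print(lab,st[lab])
face=(l==lab).astype(np.uint8)
face=cv2.morphologyEx(face,cv2.MORPH_CLOSE,np.ones((9,9)))
cs=max(cv2.findContours(face,0,1)[0],key=cv2.contourArea)
h=cv2.convexHull(cs); el=cv2.fitEllipse(h); print('face el',el, up(*el[0]))
pc=onz(f,*up(*el[0]),.051); print('carrier ctr@.051',pc.round(4),(Rm.T@(pc-p0)).round(4), 'diam',el[1][0]/K/f['F']*(f['o'][2]-.051),el[1][1]/K/f['F']*(f['o'][2]-.051))
pm=np.zeros_like(m);cv2.circle(pm,(int(el[0][0]),int(el[0][1])),int(el[1][0]*.42),1,-1)
sl=((cr<90)&(pm>0)).astype(np.uint8)
n,l,st,ce=cv2.connectedComponentsWithStats(sl); lab=1+np.argmax(st[1:,4])
ys,xs=np.nonzero(l==lab)
r=cv2.minAreaRect(np.c_[xs,ys].astype(np.float32));b=cv2.boxPoints(r);print(r)
P=[onz(f,*up(*q),.041) for q in b]
for i in range(4):
    d=P[(i+1)%4]-P[i];print(np.linalg.norm(d).round(4),np.degrees(np.arctan2(d[1],d[0])).round(1))
print('slot ctr',np.mean(P,0).round(4))
m2=onz(f,358/3.5+180-.4,258/3.5+60-.4,.115);print('well mouth',m2.round(4))
print('yaw',np.degrees(np.arctan2(Rm[1,1],Rm[0,1])))
# notch angles
for u,v in [(370,192),(407,220),(432,262),(403,303),(360,318),(320,298),(303,254),(327,211)]:
    q=onz(f,u/3.5+179.6,v/3.5+59.6,.051)-pc; print(np.degrees(np.arctan2(q[1],q[0])).round(0),end=' ')
E
```

```text
2 [   78    68   310   321 63290]
face el ((232.72789001464844, 227.72715759277344), (311.3515930175781, 321.05194091796875), 4.716651439666748) (283.65348625183105, 133.02839469909668)
carrier ctr@.051 [0.5475 0.0504 0.051 ] [0.0623 0.0031 0.2636] diam 0.05128184134381693 0.05287955824382192
((234.38575744628906, 228.64968872070312), (55.416473388671875, 211.10142517089844), 37.34934997558594)
0.034 66.2
0.009 -21.9
0.0341 -113.6
0.0091 157.4
slot ctr [0.5479 0.0501 0.041 ]
well mouth [0.5452 0.0498 0.115 ]
yaw 14.36483268129744
99.0 54.0 10.0 -35.0 -80.0 -124.0 -168.0 144.0
```

>>> jog_arm(
  moves="0.02 0.001 0 0 0 0; 0.03 0.0013 0 0 0 0; 0.012 0.001 0 0 0 0; 0 0 0 0 0 -10; 0 0 0 0 0 -10; 0 0 0 0 0 -10; 0 0 0 0 0 -10; 0 0 0 0 0 -10; 0 0 0 0 0 -1.9; 0 0 0 0 0 0; 0 0 0 0 0 0",
)

```text
t: 7.6
tool_pos: [0.5481, 0.0492, 0.3143]
orientation: [0.0, 0.207, 0.978, 0.0]
wrist_force: [0.0, -0.1, -2.7]
width: 0.264
```

```bash
python3 - <<'E'
from h import *
s=env.get_state(); Rm=q2R(s['orientation']);print(s['tool_pos'],np.degrees(np.arctan2(Rm[1,1],Rm[0,1])),Rm[:,2],s['wrist_force'],s['wrist_torque'])
d=np.array([.5477,.0502,0])-s['tool_pos'];print('tool d',Rm.T@d)
for n in ['scene','top']:
    f=grab(n,n+'4.png');p=proj(f,s['tool_pos']-np.array([0,0,.161])).astype(int);print(n,p)
    cv2.imwrite('pics/%s4c.png'%n,cv2.resize(f['image'][p[1]-50:p[1]+70,p[0]-70:p[0]+70,::-1],None,fx=4.5,fy=4.5,interpolation=cv2.INTER_CUBIC))
E
```

```text
[0.54807583 0.0492252  0.31434166] 66.11248094031276 [ 1.33598315e-05  4.20592946e-05 -9.99999999e-01] [ 0.02324578 -0.05023638 -2.69212326] [-0.01169981  0.01959361  0.0402153 ]
tool d [0.00073686 0.00072533 0.3143417 ]
scene [293 202]
top [265 193]
```

View pics/scene4c.png

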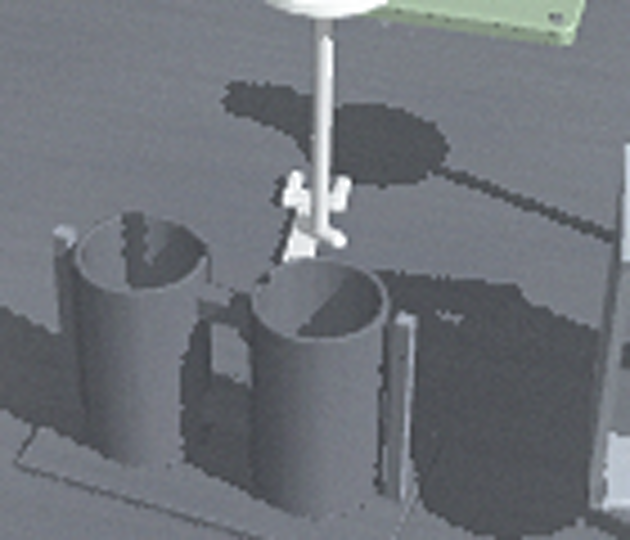

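View pics/top4c.png

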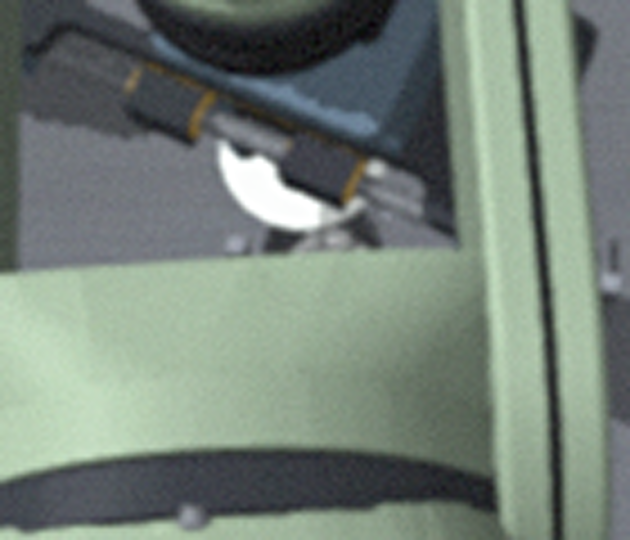

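```bash
python3 - <<'E'
from h import *
f=load('scene4.png'); s=env.get_state(); p0=s['tool_pos']
q=lambda p:((proj(f,p)-np.array([223,152])+.5)*4.5-.5).round(0)
print('mouth',q([.546,.050,.115]),'left edge',[q([.546+.032*np.cos(a),.05+.032*np.sin(a),.115]) for a in np.arange(0,6.2,.785)])
print('bar',q(p0-[0,0,.161]),[q(p0+[np.cos(1.155)*d,np.sin(1.155)*d,-.161]) for d in(-.014,.014)],[q(p0+[np.cos(1.155+1.57)*d,np.sin(1.155+1.57)*d,-.161]) for d in(-.014,.014)])
print('shank',q(p0-[0,0,.05]),q(p0-[0,0,.1]),q(p0-[0,0,.15]))
im=f['image'][152:272,223:363,::-1]
cv2.imwrite('pics/z4.png',cv2.resize(im[35:65,50:90],None,fx=16,fy=16,interpolation=cv2.INTER_NEAREST))
E
```

```text
mouth [322. 296.] left edge [array([303., 340.]), array([358., 336.]), array([391., 309.]), array([383., 276.]), array([341., 255.]), array([289., 258.]), array([255., 283.]), array([260., 317.])]
bar [321. 231.] [array([296., 219.]), array([346., 243.])] [array([300., 245.]), array([341., 217.])]
shank [325.  11.] [323. 115.] [321. 211.]
```

View pics/z4.png

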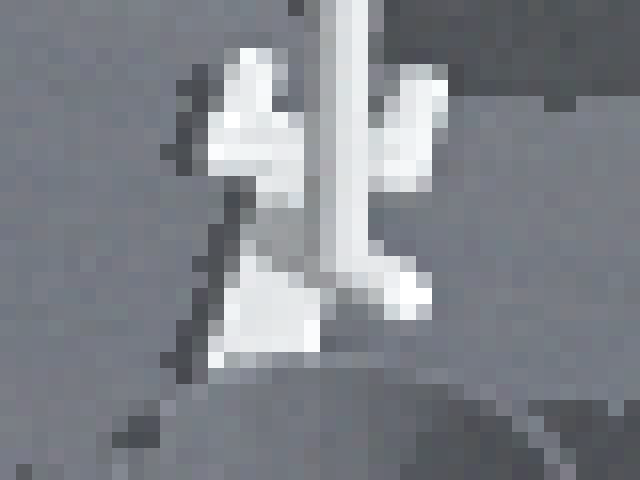

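>>> jog_arm(
  moves="0.0006 0.0006 0.01 0 0 0; 0 0 0.025 0 0 0; 0 0 0.03 0 0 0; 0 0 0.025 0 0 0; 0 0 0.01 0 0 0; 0 0 0 0 0 0; 0 0 0 0 0 0; 0 0 0 0 0 0",
)

```text
t: 8.7
tool_pos: [0.5484, 0.05, 0.2154]
orientation: [0.001, 0.206, 0.978, 0.0]
wrist_force: [0.4, 0.3, -1.4]
width: 0.264
```

>>> jog_arm(
  moves="0 0 0.002 0 0 0; 0 0 0.002 0 0 0; 0 0 0.002 0 0 0; 0 0 0 0 0 0; 0 0 0 0 0 0",
)

```text
t: 9.32
tool_pos: [0.5478, 0.05, 0.2083]
orientation: [-0.0, 0.206, 0.978, 0.0]
wrist_force: [0.3, 0.8, -2.0]
width: 0.265
```

```bash
cat > st.py <<'E'
from h import *
s=env.get_state(); Rm=q2R(s['orientation']);print('t',s['t'],'pos',s['tool_pos'].round(4) if hasattr(s['tool_pos'],'round') else s['tool_pos'],'yaw',np.degrees(np.arctan2(Rm[1,1],Rm[0,1])).round(2),'z',Rm[:,2].round(4),'F',np.round(s['wrist_force'],2),'T',np.round(s['wrist_torque'],3),'w',s['width'])
E
python3 st.py
```

```text
t 9.325 pos [0.5478 0.05   0.2083] yaw 66.19 z [-0.  0. -1.] F [ 0.31  0.78 -1.98] T [-0.018 -0.045  0.02 ] w 0.26492051127061916
```

>>> jog_arm(
  moves="0 0 0.001 0 0 0; 0 0 0.001 0 0 0; 0 0 0.001 0 0 0; 0 0 0 0 0 0",
)

```text
t: 9.82
tool_pos: [0.5477, 0.05, 0.2052]
orientation: [-0.0, 0.206, 0.978, 0.0]
wrist_force: [-0.1, 0.0, -1.2]
width: 0.259
```

>>> jog_arm(
  moves="0 0 0.001 0 0 0; 0 0 0.001 0 0 0; 0 0 0 0 0 0; 0 0 0 0 0 0",
)

```text
t: 10.32
tool_pos: [0.5478, 0.0499, 0.2033]
orientation: [0.0, 0.206, 0.978, 0.0]
wrist_force: [-0.6, 0.6, -1.5]
width: 0.261
```

```bash
python3 st.py
```

```text
t 10.325 pos [0.5478 0.0499 0.2033] yaw 66.18 z [ 1.e-04  1.e-04 -1.e+00] F [-0.61  0.64 -1.53] T [ 0.011  0.088 -0.032] w 0.2614569907085997
```

>>> jog_arm(
  moves="0 0 0.001 0 0 0; 0 0 0.001 0 0 0; 0 0 0.001 0 0 0; 0 0 0 0 0 0; 0 0 0 0 0 0",
)

```text
t: 10.95
tool_pos: [0.5478, 0.05, 0.2003]
orientation: [0.0, 0.206, 0.978, 0.0]
wrist_force: [-0.6, -0.1, -2.5]
width: 0.263
```

```bash
python3 st.py
```

```text
t 10.95 pos [0.5478 0.05   0.2003] yaw 66.19 z [ 0.e+00  1.e-04 -1.e+00] F [-0.59 -0.14 -2.5 ] T [0.019 0.064 0.018] w 0.26301654992242574
```

>>> jog_arm(
  moves="0 0 0.002 0 0 0; 0 0 0.002 0 0 0; 0 0 0.002 0 0 0; 0 0 0.002 0 0 0; 0 0 0 0 0 0; 0 0 0 0 0 0",
)

```text
t: 11.7
tool_pos: [0.5478, 0.05, 0.1924]
orientation: [0.0, 0.206, 0.978, 0.0]
wrist_force: [0.3, -0.2, -2.3]
width: 0.262
```

>>> jog_arm(
  moves="0 0 0.002 0 0 0; 0 0 0.002 0 0 0; 0 0 0.002 0 0 0; 0 0 0.001 0 0 0; 0 0 0 0 0 0; 0 0 0 0 0 0",
)

```text
t: 12.45
tool_pos: [0.5478, 0.05, 0.1854]
orientation: [0.0, 0.206, 0.978, 0.0]
wrist_force: [0.2, 0.3, -1.5]
width: 0.262
```

```bash
python3 st.py
```

```text
t 12.45 pos [0.5478 0.05   0.1854] yaw 66.18 z [ 2.e-04  1.e-04 -1.e+00] F [ 0.16  0.31 -1.47] T [-0.016 -0.013 -0.021] w 0.2622199324914377
```

Clean insertion with no contact force. The bar is now about 17 mm below the plate face, so I'll turn it.

>>> jog_arm(
  moves="0 0 0 0 0 5; 0 0 0 0 0 8; 0 0 0 0 0 8; 0 0 0 0 0 8; 0 0 0 0 0 8; 0 0 0 0 0 8; 0 0 0 0 0 0",
)

```text
t: 13.32
tool_pos: [0.5478, 0.0499, 0.1854]
orientation: [0.0, 0.564, 0.826, 0.0]
wrist_force: [0.5, -0.1, -2.4]
width: 0.259
```

```bash
python3 st.py
```

```text
t 13.325 pos [0.5478 0.0499 0.1854] yaw 21.28 z [ 2.e-04  1.e-04 -1.e+00] F [ 0.53 -0.12 -2.43] T [-0.061  0.049  0.013] w 0.25923240614747545
```

>>> jog_arm(
  moves="0 0 0 0 0 10; 0 0 0 0 0 10; 0 0 0 0 0 10; 0 0 0 0 0 7; 0 0 0 0 0 3; 0 0 0 0 0 0; 0 0 0 0 0 0",
)

```text
t: 14.2
tool_pos: [0.5478, 0.05, 0.1854]
orientation: [-0.0, 0.813, 0.583, 0.0]
wrist_force: [0.2, -0.5, -1.8]
width: 0.262
```

```bash
python3 st.py
```

```text
t 14.2 pos [0.5478 0.05   0.1854] yaw -18.71 z [ 1.e-04  1.e-04 -1.e+00] F [ 0.23 -0.47 -1.84] T [-0.085  0.076 -0.001] w 0.26215820842569376
```

>>> jog_arm(
  moves="0 0 -0.004 0 0 0; 0 0 -0.002 0 0 0; 0 0 -0.002 0 0 0; 0 0 -0.001 0 0 0; 0 0 -0.001 0 0 0; 0 0 -0.001 0 0 0; 0 0 -0.001 0 0 0; -0.0005 -0.0014 -0.002 0 0 0; 0 0 0 0 0 0; 0 0 0 0 0 0",
)

```text
t: 15.45
tool_pos: [0.5463, 0.05, 0.1994]
orientation: [-0.0, 0.813, 0.582, 0.0]
wrist_force: [-0.2, 0.1, -6.4]
width: 0.261
```

```bash
python3 st.py
```

```text
t 15.45 pos [0.5463 0.05   0.1994] yaw -18.81 z [ 1.e-04  1.e-04 -1.e+00] F [-0.18  0.13 -6.41] T [-0.049  0.096 -0.043] w 0.261461901162897
```

>>> jog_arm(
  moves="0 0 -0.003 0 0 0; 0 0 -0.006 0 0 0; 0 0 -0.01 0 0 0; 0 0 -0.014 0 0 0; 0 0 -0.016 0 0 0; 0 0 -0.018 0 0 0; 0 0 -0.018 0 0 0; 0 0 -0.018 0 0 0; 0 0 -0.014 0 0 0; 0 0 -0.008 0 0 0; 0 0 -0.004 0 0 0; 0 0 0 0 0 0; 0 0 0 0 0 0",
)

```text
t: 17.08
tool_pos: [0.546, 0.0499, 0.3277]
orientation: [-0.0, 0.813, 0.582, -0.001]
wrist_force: [-0.5, 1.1, -6.0]
width: 0.263
```

```bash
python3 st.py; python3 - <<'E'
from h import *
f=grab('scene','s6.png');cv2.imwrite('pics/s6c.png',cv2.resize(f['image'][100:290,120:390,::-1],None,fx=2.9,fy=2.9,interpolation=cv2.INTER_CUBIC))
E
```

```text
t 17.075 pos [0.546  0.0499 0.3277] yaw -18.81 z [-0.0014 -0.     -1.    ] F [-0.53  1.06 -5.99] T [-0.083  0.061  0.042] w 0.2626766708383348
```

View pics/s6c.png

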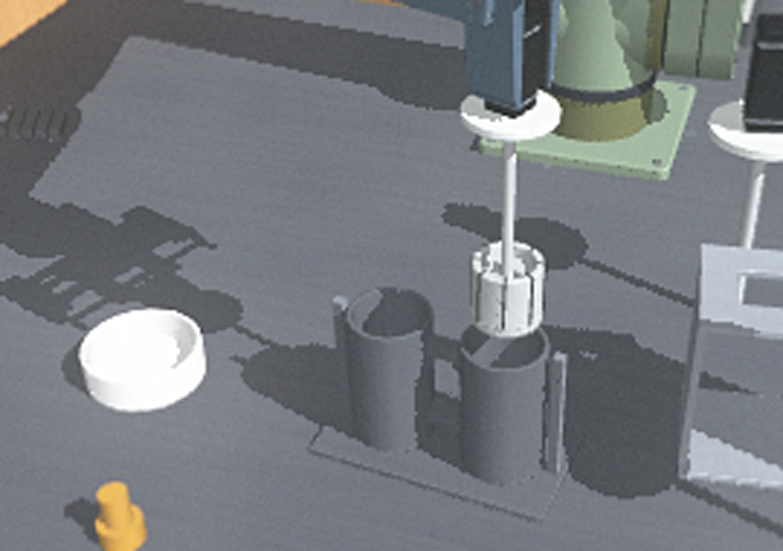

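The carrier is out and hanging upright at crop (508,290). Now locating the tub precisely.

```bash
python3 - <<'E'
from h import *
for n,win in [('top0.png',(370,180,440,250)),('scene0.png',(140,198,200,248))]:
    f=load(n);a,b,c,d=win
    hsv=cv2.cvtColor(f['image'],cv2.COLOR_RGB2HSV);m=(hsv[b:d,a:c,2]>150).astype(np.uint8)
    cs=max(cv2.findContours(m,0,1)[0],key=cv2.contourArea).reshape(-1,2)+[a,b]
    x,y,w,h=cv2.boundingRect(cs.astype(np.int32));e=cv2.fitEllipse(cv2.convexHull(cs.astype(np.int32)));print(n,(x,y,w,h),e, onz(f,*e[0],.03).round(4),onz(f,*e[0],.0).round(4))
i=load('top0.png')['image'];cv2.imwrite('pics/tub.png',cv2.resize(i[180:250,370:440,::-1],None,fx=7,fy=7,interpolation=cv2.INTER_CUBIC))
E
```

```text
top0.png (381, 193, 48, 44) ((404.58685302734375, 214.61492919921875), (43.92485427856445, 46.917266845703125), 84.81651306152344) [ 0.5301 -0.258   0.03  ] [ 0.5358 -0.2668  0.    ]
scene0.png (147, 206, 44, 37) ((169.09217834472656, 223.64060974121094), (36.0258903503418, 44.81339645385742), 78.6259765625) [ 0.55   -0.2497  0.03  ] [ 0.5191 -0.2726  0.    ]
```

View pics/tub.png

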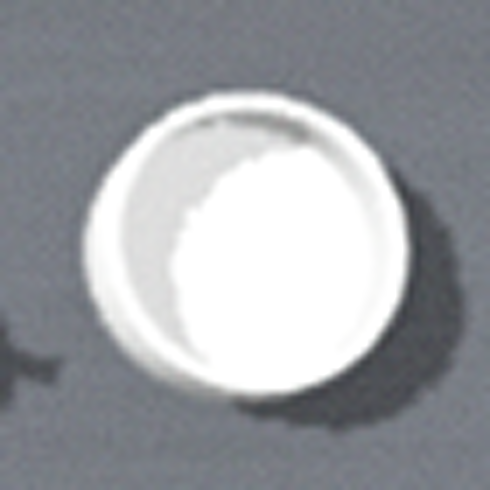

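>>> jog_arm(
  moves="-0.003 0.001 0 0 0 0; -0.009 0.0026 0 0 0 0; -0.0165 0.0047 0 0 0 0; -0.024 0.007 0 0 0 0; -0.03 0.0085 0 0 0 0; -0.033 0.0095 0 0 0 0; -0.0345 0.01 0 0 0 0; -0.0345 0.01 0 0 0 0; -0.033 0.0095 0 0 0 0; -0.03 0.0085 0 0 0 0; -0.024 0.007 0 0 0 0; -0.0165 0.0047 0 0 0 0; -0.009 0.0026 0 0 0 0; -0.003 0.001 0 0 0 0; 0 0 0 0 0 0; 0 0 0 0 0 0; 0 0 0 0 0 0",
)

```text
t: 19.25
tool_pos: [0.5316, -0.2614, 0.3284]
orientation: [-0.0, 0.813, 0.582, 0.0]
wrist_force: [0.0, 0.1, -5.4]
width: 0.263
```

```bash
python3 st.py; python3 - <<'E'
from h import *
f=grab('scene','s7.png');cv2.imwrite('pics/s7c.png',cv2.resize(f['image'][70:270,70:330,::-1],None,fx=3,fy=3,interpolation=cv2.INTER_CUBIC))
s=env.get_state();p=s['tool_pos']
print(proj(f,[.531,-.261,.03]),proj(f,p-[0,0,.161]),proj(f,p-[0,0,.189]))
E
```

```text
t 19.25 pos [ 0.5316 -0.2614  0.3284] yaw -18.77 z [ 1.e-04  1.e-04 -1.e+00] F [ 0.03  0.11 -5.43] T [-0.104  0.05   0.023] w 0.26277218269975544
[168.84042375 217.86323177] [157.80256691 168.55834073] [160.16273023 179.37199407]
```

View pics/s7c.png

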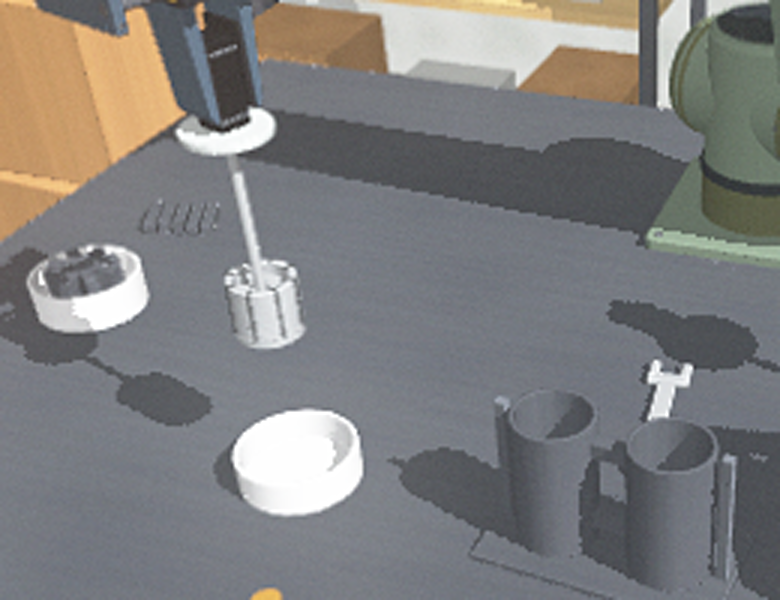

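>>> jog_arm(
  moves="0 0 0.004 0 0 0; 0 0 0.01 0 0 0; 0 0 0.016 0 0 0; 0 0 0.02 0 0 0; 0 0 0.02 0 0 0; 0 0 0.02 0 0 0; 0 0 0.016 0 0 0; 0 0 0.01 0 0 0; 0 0 0.006 0 0 0; 0 0 0.003 0 0 0; 0 0 0 0 0 0; 0 0 0 0 0 0",
)

```text
t: 20.8
tool_pos: [0.5318, -0.2621, 0.2039]
orientation: [0.0, 0.813, 0.582, 0.0]
wrist_force: [-0.6, 1.0, -5.6]
width: 0.263
```

```bash
python3 st.py
```

```text
t 20.8 pos [ 0.5318 -0.2621  0.2039] yaw -18.81 z [ 1.e-03 -4.e-04 -1.e+00] F [-0.57  0.97 -5.57] T [-0.078  0.136 -0.015] w 0.26285491785093024
```

>>> jog_arm(
  moves="0 0 0.002 0 0 0; 0 0 0.002 0 0 0; 0 0 0.002 0 0 0; 0 0 0.001 0 0 0; 0 0 0.001 0 0 0; 0 0 0.001 0 0 0; 0 0 0.001 0 0 0; 0 0 0.001 0 0 0; 0 0 0 0 0 0; 0 0 0 0 0 0",
)

```text
t: 22.05
tool_pos: [0.5315, -0.2619, 0.1923]
orientation: [-0.0, 0.813, 0.582, 0.0]
wrist_force: [0.7, 0.4, -5.9]
width: 0.264
```

```bash
python3 st.py
```

```text
t 22.05 pos [ 0.5315 -0.2619  0.1923] yaw -18.82 z [ 0.e+00  2.e-04 -1.e+00] F [ 0.75  0.37 -5.89] T [-0.075  0.06  -0.031] w 0.2638282386876149
```

>>> jog_arm(
  moves="0 0 0.001 0 0 0; 0 0 0.001 0 0 0; 0 0 0.001 0 0 0; 0 0 0.001 0 0 0; 0 0 0 0 0 0; 0 0 0 0 0 0",
)

```text
t: 22.8
tool_pos: [0.5316, -0.262, 0.1884]
orientation: [0.0, 0.813, 0.582, 0.0]
wrist_force: [-0.1, 0.2, -2.5]
width: 0.26
```

```bash
python3 st.py
```

```text
t 22.8 pos [ 0.5316 -0.262   0.1884] yaw -18.82 z [ 2.e-04  0.e+00 -1.e+00] F [-0.09  0.18 -2.51] T [-0.086  0.098  0.013] w 0.26021156936156997
```

>>> jog_arm(
  moves="0 0 0.002 0 0 0; 0 0 0.002 0 0 0; 0 0 0.002 0 0 0; 0 0 0.0015 0 0 -5; 0 0 0 0 0 -10; 0 0 0 0 0 -10; 0 0 0 0 0 -10; 0 0 0 0 0 -10; 0 0 0 0 0 -10; 0 0 0 0 0 -10; 0 0 0 0 0 -10; 0 0 0 0 0 -7; 0 0 0 0 0 -3; 0 0 0 0 0 0; 0 0 0 0 0 0",
)

```text
t: 24.68
tool_pos: [0.5315, -0.2619, 0.1807]
orientation: [-0.0, 0.207, 0.978, 0.0]
wrist_force: [-0.3, -0.6, -2.0]
width: 0.26
```

```bash
python3 st.py; python3 - <<'E'
from h import *
f=grab('scene','s8.png');cv2.imwrite('pics/s8c.png',cv2.resize(f['image'][150:260,110:230,::-1],None,fx=5,fy=5,interpolation=cv2.INTER_CUBIC))
f=grab('top','t8.png');cv2.imwrite('pics/t8c.png',cv2.resize(f['image'][170:260,360:450,::-1],None,fx=5,fy=5,interpolation=cv2.INTER_CUBIC))
E
```

```text
t 24.675 pos [ 0.5315 -0.2619  0.1807] yaw 66.14 z [-0.e+00  1.e-04 -1.e+00] F [-0.26 -0.64 -1.95] T [ 0.022 -0.051 -0.008] w 0.25980568728449077
```

View pics/s8c.png

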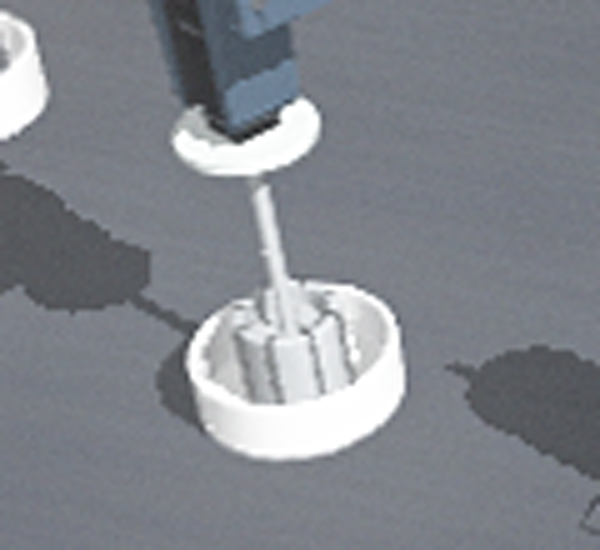

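View pics/t8c.png

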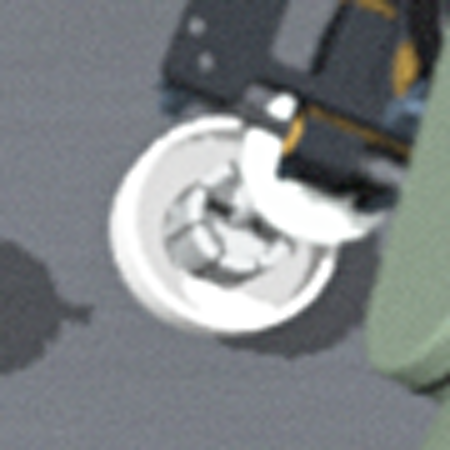

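>>> jog_arm(
  moves="0 0 -0.002 0 0 0; 0 0 -0.002 0 0 0; 0 0 -0.002 0 0 0; 0 0 -0.002 0 0 0; 0 0 -0.001 0 0 0; 0 0 -0.001 0 0 0; 0 0 -0.001 0 0 0; 0 0 -0.001 0 0 0; 0 0 0 0 0 0; 0 0 0 0 0 0",
)

```text
t: 26.02
tool_pos: [0.5315, -0.2619, 0.1928]
orientation: [-0.0, 0.206, 0.978, 0.0]
wrist_force: [-0.6, -0.6, -1.7]
width: 0.259
```

```bash
python3 st.py
```

```text
t 26.025 pos [ 0.5315 -0.2619  0.1928] yaw 66.18 z [-0.e+00  1.e-04 -1.e+00] F [-0.58 -0.6  -1.65] T [-0.024  0.009  0.036] w 0.25902035466048184
```

No lifting load past the plate's underside. Continuing up.

>>> jog_arm(
  moves="0 0 -0.001 0 0 0; 0 0 -0.001 0 0 0; 0 0 -0.001 0 0 0; 0 0 -0.001 0 0 0; 0 0 0 0 0 0",
)

```text
t: 26.65
tool_pos: [0.5316, -0.262, 0.1969]
orientation: [0.0, 0.206, 0.978, 0.0]
wrist_force: [-0.7, 0.2, -2.7]
width: 0.262
```

```bash
python3 st.py
```

```text
t 26.65 pos [ 0.5316 -0.262   0.1969] yaw 66.19 z [ 2.e-04 -0.e+00 -1.e+00] F [-0.73  0.21 -2.72] T [ 0.002 -0.015  0.011] w 0.26235472337486265
```

>>> jog_arm(
  moves="0 0 -0.002 0 0 0; 0 0 -0.003 0 0 0; 0 0 -0.004 0 0 0; 0 0 -0.005 0 0 0; 0 0 -0.006 0 0 0; 0 0 0 0 0 0; 0 0 0 0 0 0",
)

```text
t: 27.52
tool_pos: [0.5314, -0.2619, 0.2168]
orientation: [-0.0, 0.206, 0.978, 0.0]
wrist_force: [0.6, -0.2, -1.2]
width: 0.262
```

```bash
python3 st.py; python3 - <<'E'
from h import *
f=grab('scene','s9.png');cv2.imwrite('pics/s9c.png',cv2.resize(f['image'][140:260,110:230,::-1],None,fx=5,fy=5,interpolation=cv2.INTER_CUBIC))
E
```

```text
t 27.525 pos [ 0.5314 -0.2619  0.2168] yaw 66.18 z [-1.e-04  2.e-04 -1.e+00] F [ 0.64 -0.17 -1.18] T [-0.041  0.017  0.037] w 0.2624464066324971
```

View pics/s9c.png

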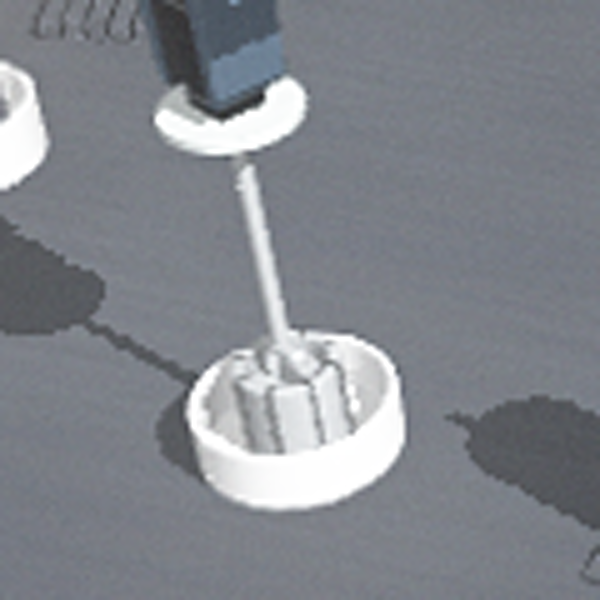

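>>> jog_arm(
  moves="0 0 -0.008 0 0 0; 0 0 -0.016 0 0 0; 0 0 -0.02 0 0 10; 0 0 -0.022 0 0 10; 0 0 -0.022 0 0 10; 0 0 -0.016 0 0 10; 0 0 -0.01 0 0 8; 0 0 -0.004 0 0 3.8; 0 0 0 0 0 0",
)

```text
t: 28.7
tool_pos: [0.5317, -0.2621, 0.3364]
orientation: [0.001, 0.613, 0.79, 0.0]
wrist_force: [-0.8, -0.4, -1.6]
width: 0.262
```

>>> jog_arm(
  moves="0.0097 0.0012 0 0 0 0; 0.0242 0.0031 0 0 0 0; 0.0387 0.005 0 0 0 0; 0.0532 0.007 0 0 0 0; 0.058 0.0075 0 0 0 0; 0.058 0.0075 0 0 0 0; 0.058 0.0075 0 0 0 0; 0.058 0.0075 0 0 0 0; 0.0532 0.007 0 0 0 0; 0.0387 0.005 0 0 0 0; 0.0242 0.0031 0 0 0 0; 0.0097 0.0012 0 0 0 0; 0 0 0 0 0 0; 0 0 0 0 0 0",
)

```text
t: 30.45
tool_pos: [0.4719, 0.2212, 0.3349]
orientation: [0.0, 0.613, 0.79, -0.0]
wrist_force: [0.5, -0.1, -1.7]
width: 0.263
```

```bash
python3 st.py; python3 - <<'E'
from h import *
s=env.get_state();Rm=q2R(s['orientation']);print(Rm.T@(np.array([.4717,.2216,.180])-s['tool_pos']))
f=grab('scene','s10.png');cv2.imwrite('pics/s10c.png',cv2.resize(f['image'][90:290,320:470,::-1],None,fx=3.5,fy=3,interpolation=cv2.INTER_CUBIC))
E
```

```text
t 30.45 pos [0.4719 0.2212 0.3349] yaw 14.35 z [-0.e+00 -5.e-04 -1.e+00] F [ 0.46 -0.06 -1.67] T [-0.045  0.043  0.037] w 0.2631375490808564
[ 4.67306859e-04 -5.96745064e-05  1.54898134e-01]
```

View pics/s10c.png

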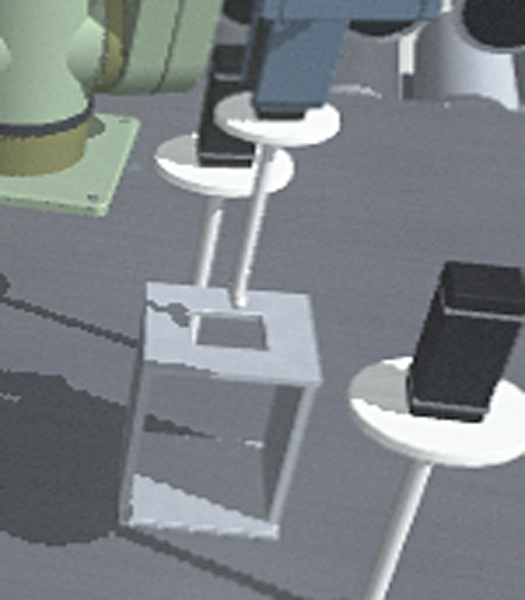

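>>> jog_arm(
  moves="0.0004 0 0.006 0 0 0; 0 0 0.014 0 0 0; 0 0 0.022 0 0 0; 0 0 0.025 0 0 0; 0 0 0.025 0 0 0; 0 0 0.025 0 0 0; 0 0 0.016 0 0 0; 0 0 0.01 0 0 0; 0 0 0.005 0 0 0; 0 0 0.002 0 0 0; 0 0 0 0 0 0; 0 0 0 0 0 0",
)

```text
t: 32.0
tool_pos: [0.4722, 0.2225, 0.1853]
orientation: [0.0, 0.613, 0.79, 0.0]
wrist_force: [0.3, -0.1, -1.4]
width: 0.26
```

```bash
python3 st.py
```

```text
t 32.0 pos [0.4722 0.2225 0.1853] yaw 14.38 z [ 9.e-04  5.e-04 -1.e+00] F [ 0.31 -0.06 -1.39] T [-0.04   0.037 -0.033] w 0.2604997239614731
```

>>> jog_arm(
  moves="0 0 0.001 0 0 0; 0 0 0.001 0 0 0; 0 0 0.001 0 0 0; 0 0 0.001 0 0 0; 0 0 0 0 0 0; 0 0 0 0 0 0",
)

```text
t: 32.75
tool_pos: [0.4719, 0.2224, 0.1809]
orientation: [-0.0, 0.613, 0.79, 0.0]
wrist_force: [0.2, -0.8, -1.9]
width: 0.262
```

```bash
python3 st.py
```

```text
t 32.75 pos [0.4719 0.2224 0.1809] yaw 14.38 z [ 1.e-04  1.e-04 -1.e+00] F [ 0.19 -0.76 -1.86] T [-0.063 -0.006  0.015] w 0.26239511841008567
```

>>> jog_arm(
  moves="0 0 0.0005 0 0 0; 0 0 0.0005 0 0 0; 0 0 0 0 0 0; 0 0 0 0 0 0",
)

```text
t: 33.25
tool_pos: [0.472, 0.2224, 0.1799]
orientation: [0.0, 0.613, 0.79, 0.0]
wrist_force: [0.8, -0.6, -1.7]
width: 0.261
```

```bash
python3 st.py
```

```text
t 33.25 pos [0.472  0.2224 0.1799] yaw 14.38 z [ 2.e-04  1.e-04 -1.e+00] F [ 0.81 -0.57 -1.67] T [-0.074  0.05   0.022] w 0.2605163134469482
```

>>> jog_arm(
  moves="0 0 0.0005 0 0 0; 0 0 0 0 0 0; 0 0 0 0 0 0",
)

```text
t: 33.62
tool_pos: [0.472, 0.2225, 0.1799]
orientation: [0.0, 0.613, 0.79, 0.0]
wrist_force: [-1.0, -0.4, 4.3]
width: 0.257
```

```bash
python3 st.py
```

```text
t 33.625 pos [0.472  0.2225 0.1799] yaw 14.38 z [ 5.e-04  3.e-04 -1.e+00] F [-0.99 -0.45  4.31] T [-0.188  0.435  0.092] w 0.2573777556142016
```

>>> jog_arm(
  moves="0 0 0.0004 0 0 0; 0 0 0 0 0 0; 0 0 0 0 0 0",
)

```text
t: 34.0
tool_pos: [0.472, 0.2224, 0.1799]
orientation: [0.0, 0.613, 0.79, 0.0]
wrist_force: [-1.9, -1.3, 7.4]
width: 0.261
```

```bash
python3 st.py
```

```text
t 34.0 pos [0.472  0.2224 0.1799] yaw 14.39 z [ 6.e-04  3.e-04 -1.e+00] F [-1.93 -1.31  7.42] T [-0.362  0.6    0.012] w 0.2607047925403853
```

>>> jog_arm(
  moves="0 0 -0.0006 0 0 0; 0 0 0 0 0 0",
)

```text
t: 34.25
tool_pos: [0.472, 0.2224, 0.1799]
orientation: [0.0, 0.613, 0.79, 0.0]
wrist_force: [-1.9, -0.7, 5.3]
width: 0.262
```

>>> jog_arm(
  moves="0 0 0 0 0 0; 0 0 0 0 0 0; 0 0 0 0 0 0; 0 0 0 0 0 0; 0 0 0 0 0 0",
  jaw=0.2,
)

```text
t: 34.88
tool_pos: [0.4719, 0.2224, 0.1795]
orientation: [-0.0, 0.613, 0.79, 0.0]
wrist_force: [-0.7, 0.7, -0.3]
width: 0.6
```

```bash
python3 st.py
```

```text
t 34.875 pos [0.4719 0.2224 0.1795] yaw 14.39 z [ 0.e+00  1.e-04 -1.e+00] F [-0.72  0.71 -0.26] T [-0.059  0.029  0.032] w 0.5996954296132571
```

>>> jog_arm(
  moves="0 0 -0.01 0 0 0; 0 0 -0.02 0 0 0; 0 0 -0.03 0 0 0; 0 0 -0.04 0 0 0; 0 0 -0.04 0 0 0; 0 0 -0.02 0 0 0; 0 0 0 0 0 0; 0 0 0 0 0 0",
)

```text
t: 35.88
tool_pos: [0.4714, 0.2222, 0.3387]
orientation: [-0.0, 0.613, 0.79, -0.001]
wrist_force: [-0.2, 0.4, -0.2]
width: 0.602
```

```bash
python3 st.py; python3 - <<'E'
from h import *
f=grab('wrist','w11.png');cv2.imwrite('pics/w11c.png',cv2.resize(f['image'][100:300,180:380,::-1],None,fx=3,fy=3,interpolation=cv2.INTER_CUBIC))
f=grab('scene','s11.png'); grab('top','t11.png')
E
```

```text
t 35.875 pos [0.4714 0.2222 0.3387] yaw 14.38 z [-1.4e-03 -6.0e-04 -1.0e+00] F [-0.16  0.36 -0.25] T [-0.013 -0.044  0.027] w 0.6022853720762295
```

View pics/w11c.png

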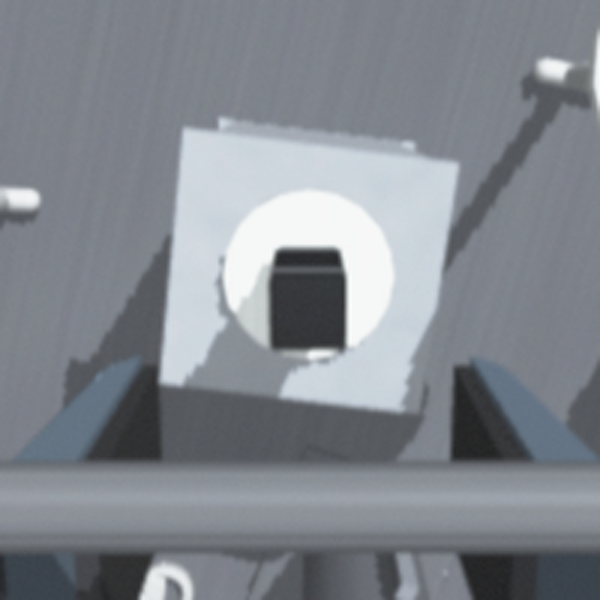

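View pics/s11.png

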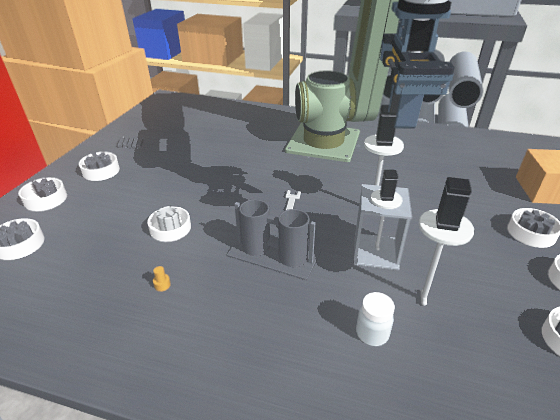

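View pics/t11.png

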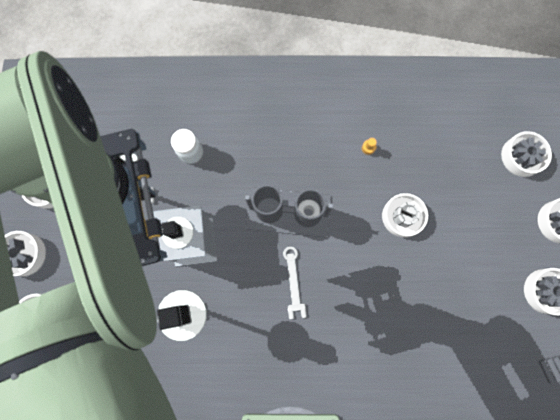

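The picker hangs upright in its stand (scene (388,187)). The carrier stands upright in the tub (scene (169,222), top (406,214)), its well is empty and nothing else has moved. Handing in.

```bash
python3 -c "
from rig import ticket
print(ticket.finish_job())"
```

```text
the job is handed in; nothing more can be done
None
```

The job is done and handed in at about 36 s of the 72 s allowed. The carrier is in the white tub and the picker is back in its stand.

- **Picking up the carrier:** I took the smallest picker from the sheet-metal stand. The wrist camera showed the carrier's slot at about 66°, so I lowered the bar already lined up. It went through with no noticeable contact force, so no searching by feel was needed. I turned it 85° under the plate and drew out the carrier, which weighs about 0.4 kg judging by the wrist force.
- **Setting it down:** I lowered it into the tub in 1 mm steps until the weight came off, turned the bar back in line, and withdrew without lifting it.
- **Returning the picker:** I hung it back in its stand, pressing about 7 N net at most while seating it (roughly 9–10 N on the stand).
- **Last checks:** The pictures show the carrier upright in the tub, its well empty, and the picker upright with its flange on the stand. The ring, jar, fitting, wrench and the two larger pickers look unmoved, and the gripper is open and clear.
- **Disagreements:** None of the checks failed. The small mismatches were between camera estimates: the slot angle read 69° from the top camera and 66° from the wrist, and the well's centre differed by about 2 mm.

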